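# Pin the template into line on the studio jig

## Task

The steel template plate on the plywood jig has slipped sideways, so its round hole no longer sits over the jig's hole. Take the tapered wooden pin from the rack (the thick one with the pointed lower end and a round handle, not the blunt dowel or the slim pin) and drive it point first straight down through both holes, so that it is the pin that pulls the template into line. Leave it fully home, its collar flat on the template, and let go.

Things in the scene. Friction and masses are not known exactly. Their poses are not given: they have to be found in the camera images.
- pin: thick tapered pin, turned light wood, 0.1 kg, hanging upright in one of the rack's holes (which varies). Origin on its axis at the collar's underside, z up. Above: round collar 60 mm across, 10 thick; round handle 30 mm across, 10 to 52 mm up (grip here, any direction). Below: straight shank 40 mm across, 26 long, then a cone 50 long to a blunt point 6 mm across, 76 mm below the origin.
- template: loose steel plate 160 x 130 x 6 mm, 0.9 kg, lying on the jig, with a round hole 45 mm across in its centre. Origin: hole centre at the underside, z up. Its hole starts 11 to 15 mm out of line with the jig's, so the pin's point, aimed at the middle of the jig's hole, still enters both. It slides with a few N of friction; pressing the pin home takes 5 to 20 N, its own weight does not do it.
- jig: fixed plywood jig: board 190 x 170 x 12 mm on two cheeks, top 75 mm above the table (so the template's top is at 81 mm), open underneath. A round through hole 50 mm across is at its centre. Origin: below the hole's centre at table height, z up.
- rack: fixed dark wooden rack 80 x 280 mm (x, y), top 86 mm above the table, with three 50 mm holes along its y axis at -90, 0, +90 mm; pins hang in them by their collars. Origin: below the middle hole at table height, z up. The pin's two neighbours have square handles of the same size: one is a blunt straight dowel 40 mm thick, the other a slim pin 18 mm thick; not for this job.
Not all that is in view belongs to the job. Leave any black look-alike of the pin alone.

How it is judged:
By the outcome, as a careful person would: the job done as asked, in the order asked, and still so for the second after the job is handed in, with the robot touching nothing.
It also fails if it takes over 48 s, if anything falls off the work surface, if the arm or the gripper's body presses on something with over 40 N, if the wrist force passes 120 N, or if a joint passes its speed limit or range.

## Robot

A 6-joint arm with a two-finger parallel gripper is mounted at the origin on the work surface. World frame = base frame: x ahead of the robot, y to its left, z up, the work surface at z = 0. Lengths are in mm, angles in degrees, forces in N, time in s.
With the tool pointing down it reaches from about 300 to 850 mm from the base axis. Payload 4.2 kg.
Tool frame: the origin (TCP) lies midway between the tips of the shut fingers; the grasp point (between the pads) lies 19 mm behind it (env.grasp_offset is the distance from the TCP to the grasp point, in mm); z points along the fingers, y is the line along which they close (so a half turn about z gives the same grasp; the last joint's range is limited). The gripper opens to 91 mm and grips with 3 to 60 N. Pads are 32 mm wide; open, the fingers measure 118 mm over their backs; the gripper's body (76 mm by 178 mm) begins 60 mm behind the grasp point.
Start: joints at [-1.146, 18.312, 89.639, -0, 72.044, -1.146], TCP at [575.018, 0, 186.576] pointing down, gripper open.
Joint ranges: [-177.97, 177.97], [-48.28, 115.42], [12.27, 149.76], [-77.06, 257.06], [2.81, 150.46], [-146.56, 146.56]. Speed limits (degrees/s): [147.25, 147.25, 180, 180, 180, 180].

## Interface

Orientations are given as [roll, pitch, yaw] about the fixed x, y, z axes, in that order (R = Rz(yaw) Ry(pitch) Rx(roll)).
In Python, from workcell import env, optics gives the robot as it stands. The module is installed in compiled form; this text tells all that it offers.
- The arm moves only by the tool send_rows, never from a script. Its argument "targets" is a list that holds one entry, the list of rows, each a list of 7 numbers: the turn, a rotation vector about the world's x, y, z scaled (see below), then the shift along the world's x, y, z scaled (see below), then the closure, from -1 (fully open) to 1 (shut). In form: [[[rx, ry, rz, x, y, z, gripper], ...]]. A call has 1 to 12 rows; each row shifts and turns the commanded pose from where the row before left it; what a row does not reach is not made up. The controller multiplies each number of a shift by 0.2 m and each number of a turn by pi/2 rad. A row lasts 1/10 s, in which the tool goes at most 50 mm and 8.59 degrees, less where a joint would pass 70% of its speed; a pose out of reach is approached as far as the arm can. A call with a number of a shift or a turn outside -1 to 1 is refused whole. A call with a gripper value outside its range is refused whole. The fingers move at their own pace and stop on an object; "grip_force" is the grip in N (left out, the last holds). Time passes only in rows, so rows that do not move let the fingers close. It gives the time, the measured TCP pose, the force, the opening and the grip force at its end, in the units of the state.
- env.state(): the state, without advancing time (a new reading comes with each control period).
- optics.grab_frame(name): name is "scene" or "side" or "wrist"; returns (picture, depth): 400x640x3 uint8, red, green, blue; 400x640 float32, mm along the optical axis (not along the pixel's ray), 0 where there is no reading.
- optics.camera_info(name): a dict with "camera_matrix" (3x3 intrinsics, pixels), "R" (3x3) and "t" (3): a world point X has camera coordinates R X + t; the wrist camera has in their place "mount" (4x4, takes a point from camera to tool coordinates, whose origin is the TCP and whose axes are the flange's). Camera axes: x right, y down, z forward; pixel columns grow to the right and rows downward; lengths in mm; the calibration is good to about 2 mm. The wrist camera is an equidistant fisheye: a pixel r from the principal point sees the ray r / f radians off the axis. A picture is of the moment at which its call begins: read the wrist's pose just before it. camera_info takes no time and is no camera call.
- env.job_done(): hands the job in; it is judged then, once.
Trained networks look in the newest picture that a camera, given by its name, has taken for a name from the list of things; names that differ only in an ending like _2 or _b are one class to them, and where a whole thing is asked for, a point or a joint stands for the part that bears it (a point fixed in the world has none). Each returns a list of dicts, best first, with "conf" (0 to 1); they miss things now and then, are a little off and sometimes report something else, mostly with a low value. They report only what shows in the picture. A call takes as long as a camera call. They do not tell look-alikes from the thing itself.
- optics.silhouettes(camera, name): "mask" (400x640 bool, what is visible of it) and "at" ([column, row] in pixels, amid what is visible of it).
- optics.place_of(camera, name): "at" ([column, row] in pixels: a listed point, or the origin of a listed thing).
The state is a dict: "time_s": time; "qpos": joint angles; "qvel": joint speeds; "effort": joint torques, N m; "ee_pos": TCP position; "ee_rot": TCP orientation; "force": force on the tool from outside, world axes, zero at the start; "torque": the same for the moment, N m; "gripper_width": finger opening in mm; "gripper_force": force on a finger pad.
Only numpy, scipy, OpenCV 4.12 (cv2) and the standard library are available. Lean on these libraries where they do the work, as an engineer would, in place of code of your own. Each camera call takes 0.05 s, during which the arm holds its last target. There are 200 camera calls.

## Working session

There is one attempt and no reset: what is moved stays moved. The work goes in short steps, Python scripts to look and compute and a tool call to move; the robot and the scene stay as the last step left them, time stands still between calls to the robot, and variables do not carry over. Pictures are saved under pics/ and viewed, at most 10 in all, crops included, and the job is handed in when it is done.

Besides the shell and the picture viewer there is one more tool, called after "Request:" as name(argument=value, ...) on one line, values as JSON. send_rows: Moves the arm, as the interface text tells. Its arguments: {"type":"object","properties":{"targets":{"type":"array"},"grip_force":{"type":"number"}},"required":["targets"]}

```bash
mkdir -p pics
cat > h.py <<'E'
import numpy as np, cv2
from workcell import env, optics
def world(cam, px, depth):
    c=optics.camera_info(cam); K=np.array(c["camera_matrix"]); R=np.array(c["R"]); t=np.array(c["t"])
    d=np.linalg.inv(K)@np.array([px[0],px[1],1.0])
    return R.T@(d*depth-t)
def onplane(cam, px, z):
    c=optics.camera_info(cam); K=np.array(c["camera_matrix"]); R=np.array(c["R"]); t=np.array(c["t"])
    d=R.T@(np.linalg.inv(K)@np.array([px[0],px[1],1.0])); o=-R.T@t
    return o+d*(z-o[2])/d[2]
E
python3 - <<'E'
from h import *
for n in ("scene","side"):
    p,d=optics.grab_frame(n); cv2.imwrite(f"pics/{n}0.png",p[:,:,::-1]); np.save(n+"0.npy",d)
    for o in ("pin","template","jig","rack"):
        for r in optics.silhouettes(n,o)[:3]:
            ys,xs=np.nonzero(r["mask"]); print(n,o,round(r["conf"],2),np.round(r["at"]),xs.min(),xs.max(),ys.min(),ys.max())
        for r in optics.place_of(n,o)[:3]:
            a=r["at"]; print("  place",round(r["conf"],2),np.round(a,1),[np.round(onplane(n,a,z)) for z in ({"pin":[86],"template":[75]}.get(o,[0]))])
E
```

```text
scene pin 0.59 [444. 184.] 431 453 166 206
  place 0.91 [443.5 185.6] [array([675., 327.,  86.])]
  place 0.6 [403.3 163.6] [array([544., 300.,  86.])]
scene template 0.66 [238. 227.] 192 278 193 252
  place 0.76 [234.8 223.4] [array([ 521., -193.,   75.])]
scene jig 0.76 [244. 250.] 179 286 188 278
  place 0.85 [231.5 242.4] [array([ 502., -203.,    0.])]
scene rack 0.81 [366. 176.] 318 425 155 212
  place 0.62 [370.7 192.8] [array([520., 215.,   0.])]
side pin 0.56 [230. 292.] 216 246 273 315
side pin 0.55 [292. 284.] 279 309 269 302
  place 0.97 [232.3 292.6] [array([660., 335.,  86.])]
  place 0.55 [293.6 288.7] [array([550., 290.,  86.])]
side template 0.94 [374. 146.] 339 402 129 162
  place 0.79 [368.2 144.5] [array([ 523., -197.,   75.])]
side jig 0.69 [393. 166.] 338 414 126 189
  place 0.69 [372.5 167.3] [array([ 506., -197.,    0.])]
side rack 0.79 [307. 281.] 263 365 215 340
  place 0.74 [318.2 278.2] [array([532., 194.,   0.])]
```

View pics/scene0.png

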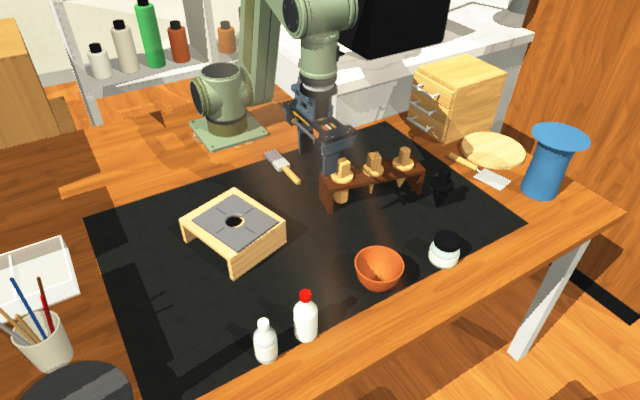

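View pics/side0.png

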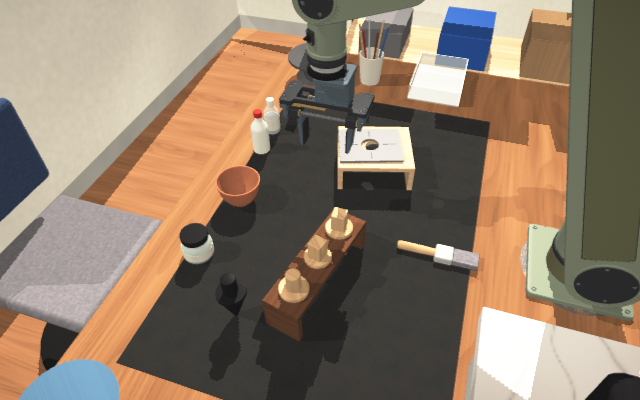

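The scene shows the rack with three wooden-handled pins, the jig with the template near scene (235,222), and a black look-alike at scene (443,185) / side (231,292), which I'll leave alone. There are three candidates in the side view: (293,284), (318,252) and (340,223). The networks favour (293,284) because its handle looks round. I'll confirm that in a crop.

Run:
```python
import cv2,numpy as np
a=cv2.imread("pics/side0.png")[200:340,250:380]; b=cv2.imread("pics/scene0.png")[135:220,310:430]
a=cv2.resize(a,None,fx=3,fy=3,interpolation=cv2.INTER_CUBIC); b=cv2.resize(b,(400,283),interpolation=cv2.INTER_CUBIC)
o=np.zeros((420,790,3),np.uint8); o[:,:390]=a; o[:283,390:]=b
cv2.imwrite("pics/crop1.png",o)
from h import *
for px in ((294,271),(318,239),(340,211)): print(np.round(onplane("side",px,138)))
d=np.load("side0.npy")
for px in ((294,274),(318,242),(340,214)): print(np.round(world("side",px,d[px[1],px[0]])))
```

```text
[548. 285. 138.]
[530. 198. 138.]
[510. 112. 138.]
[546. 292. 138.]
[528. 204. 136.]
[507. 121. 139.]
```

View pics/crop1.png

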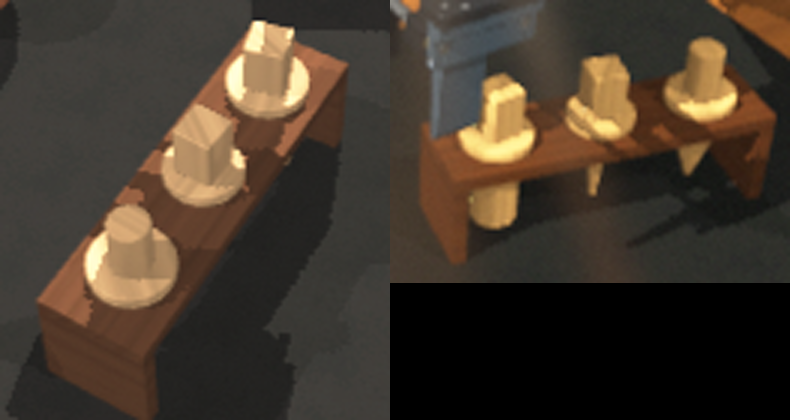

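The pin is at side (293,284): round handle, and a thick cone showing below the rack in the scene view. The dowel is at (340,223) and the slim pin at (318,252), both with square handles. I'll take a wrist look from the start pose, since the fisheye may see the jig.

```bash
cat >> h.py <<'E'
from scipy.spatial.transform import Rotation as Ro
def wcam():
    s=env.state(); c=optics.camera_info("wrist"); T=np.eye(4)
    T[:3,:3]=Ro.from_euler("xyz",s["ee_rot"],degrees=True).as_matrix(); T[:3,3]=s["ee_pos"]
    return T@np.array(c["mount"]), np.array(c["camera_matrix"])
def wplane(TK,px,z):
    T,K=TK; u=np.array([(px[0]-K[0,2])/K[0,0],(px[1]-K[1,2])/K[1,1]]); th=np.hypot(*u)
    d=np.r_[u/max(th,1e-9)*np.sin(th),np.cos(th)]; d=T[:3,:3]@d; o=T[:3,3]
    return o+d*(z-o[2])/d[2]
def wproj(TK,X):
    T,K=TK; p=T[:3,:3].T@(np.asarray(X,float)-T[:3,3]); r=np.hypot(p[0],p[1]); th=np.arctan2(r,p[2])
    return np.array([K[0,2]+K[0,0]*th*p[0]/r, K[1,2]+K[1,1]*th*p[1]/r])
E
python3 - <<'E'
from h import *
TK=wcam(); print(np.round(TK[0],2), env.state()["ee_rot"])
p,d=optics.grab_frame("wrist"); cv2.imwrite("pics/w0.png",p[:,:,::-1])
for o,z in (("pin",86),("template",75),("jig",0),("rack",0)):
    for r in optics.place_of("wrist",o)[:3]:
        print(o,round(r["conf"],2),np.round(r["at"],1),np.round(wplane(TK,r["at"],z)))
E
```

```text
[[ 1.0000e+00  0.0000e+00  0.0000e+00  5.7427e+02]
 [ 0.0000e+00 -9.7000e-01 -2.4000e-01  6.7130e+01]
 [ 0.0000e+00  2.4000e-01 -9.7000e-01  3.8392e+02]
 [ 0.0000e+00  0.0000e+00  0.0000e+00  1.0000e+00]] [1.79995325e+02 3.47097707e-04 9.00025737e+01]
rack 0.88 [279.6  19.4] [528. 207.   0.]
```

View pics/w0.png

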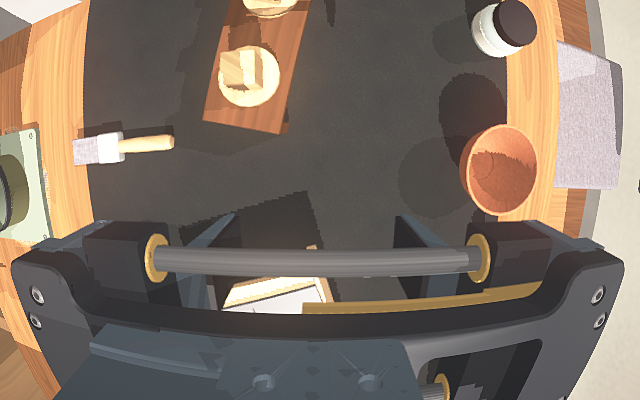

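The wrist view shows the dowel's square handle at (248,75) on the rack. The jig at (280,295) is mostly hidden by the gripper. The fingers close along x, which suits the rack. I'm moving to just short of the pin.

Request:
send_rows(targets=[[[0,0,0,-0.02,0.18,0.02,-0.6],[0,0,0,-0.02,0.18,0.02,-0.6],[0,0,0,-0.02,0.18,0.02,-0.6],[0,0,0,-0.02,0.18,0.02,-0.6],[0,0,0,-0.02,0.18,0.02,-0.6],[0,0,0,-0.02,0.18,0.02,-0.6],[0,0,0,-0.02,0.18,0.02,-0.6],[0,0,0,0,0,0,-0.6],[0,0,0,0,0,0,-0.6]]])

```text
time_s: 2.05
ee_pos: [546.8, 252.4, 214.4]
ee_rot: [180.0, 0.0, 90.1]
force: [-1.1, 0.0, -0.6]
gripper_width: 72.6
gripper_force: 0.0
```

Run:
```python
from h import *
TK=wcam(); s=env.state(); print(np.round(s["ee_pos"],1),s["time_s"],s["gripper_width"])
p,d=optics.grab_frame("wrist"); cv2.imwrite("pics/w1.png",p[:,:,::-1])
for r in optics.place_of("wrist","pin")[:3]: print(round(r["conf"],2),np.round(r["at"],1),np.round(wplane(TK,r["at"],86)))
print("rack",[(r["conf"],np.round(wplane(TK,r["at"],0))) for r in optics.place_of("wrist","rack")[:1]])
```

```text
[546.8 252.4 214.4] 2.05 72.6275917980609
0.9 [319.3 151.4] [549. 293.  86.]
0.78 [422.3 114. ] [660. 337.  86.]
rack [(0.92, array([531., 204.,   0.]))]
```

View pics/w1.png

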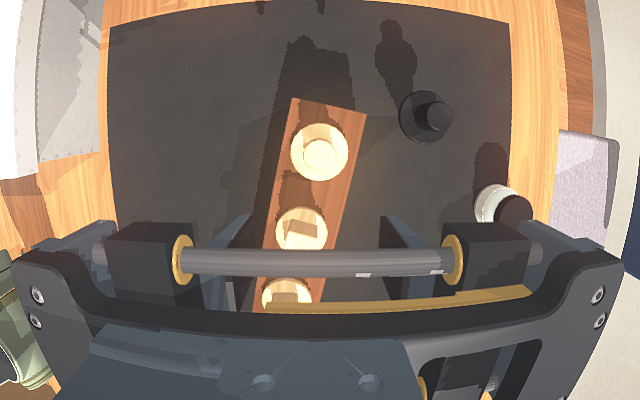

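The round-handled pin sits at (319,152) in the wrist view, and the black look-alike at (426,116) is well clear. The pin is at about (549,293). Descending and gripping.

Request:
send_rows(targets=[[[0,0,0,0.01,0.1,0,-0.6],[0,0,0,0,0.1,0,-0.6],[0,0,0,0,0,-0.16,-0.6],[0,0,0,0,0,-0.16,-0.6],[0,0,0,0,0,-0.14,-0.6],[0,0,0,0,0,-0.1,-0.6],[0,0,0,0,0,0,0.6],[0,0,0,0,0,0,1],[0,0,0,0,0,0,1],[0,0,0,0,0,0,1],[0,0,0,0,0,0,1],[0,0,0,0,0,0,1]]], grip_force=45)

```text
time_s: 3.4
ee_pos: [549.3, 292.1, 103.3]
ee_rot: [179.9, -0.0, 90.0]
force: [-1.1, -0.3, 1.5]
gripper_width: 28.7
gripper_force: 45.1
```

Request:
send_rows(targets=[[[0,0,0,0,0,0.08,1],[0,0,0,0,0,0.14,1],[0,0,0,0,0,0.18,1],[0,0,0,0,0,0.18,1],[0,0,0,0,0,0.18,1],[0,0,0,0,-0.1,0,1],[0,0,0,0,-0.18,0,1],[0,0,0,0,-0.2,0,1],[0,0,0,0,-0.2,0,1],[0,0,0,0,-0.2,0,1],[0,0,0,0,-0.2,0,1]]])

```text
time_s: 4.5
ee_pos: [548.0, 73.8, 253.6]
ee_rot: [-179.9, 0.0, 90.0]
force: [1.4, -0.3, -1.4]
gripper_width: 28.1
gripper_force: 45.0
```

Request:
send_rows(targets=[[[0,0,0,-0.02,-0.2,0,1],[0,0,0,-0.02,-0.2,0,1],[0,0,0,-0.02,-0.2,0,1],[0,0,0,-0.02,-0.2,0,1],[0,0,0,-0.02,-0.2,0,1],[0,0,0,-0.02,-0.2,0,1],[0,0,0,-0.02,-0.2,0,1],[0,0,0,-0.02,-0.2,0,1],[0,0,0,-0.02,-0.1,0,1],[0,0,0,-0.02,-0.03,0,1],[0,0,0,0,0,0,1],[0,0,0,0,0,0,1]]])

```text
time_s: 5.7
ee_pos: [508.7, -269.0, 254.3]
ee_rot: [-180.0, -0.1, 90.0]
force: [-0.4, 0.0, -0.7]
gripper_width: 28.2
gripper_force: 45.0
```

Run:
```python
from h import *
TK=wcam(); s=env.state(); print(np.round(s["ee_pos"],1),s["time_s"],s["gripper_width"],s["force"])
p,d=optics.grab_frame("wrist"); cv2.imwrite("pics/w2.png",p[:,:,::-1]); np.save("w2.npy",d); np.save("TK2.npy",np.array(TK,dtype=object),allow_pickle=True)
for o,z in (("pin",237),("template",75),("jig",0)):
  for r in optics.place_of("wrist",o)[:2]: print(o,round(r["conf"],2),np.round(r["at"],1),np.round(wplane(TK,r["at"],z),1))
```

```text
[ 508.7 -269.   254.3] 5.7 28.155973025462277 [-0.36188958  0.00535979 -0.73188736]
pin 0.96 [317.5 216.3] [ 508.7 -265.8  237. ]
template 0.55 [321.2 119.8] [ 513.4 -193.4   75. ]
```

View pics/w2.png

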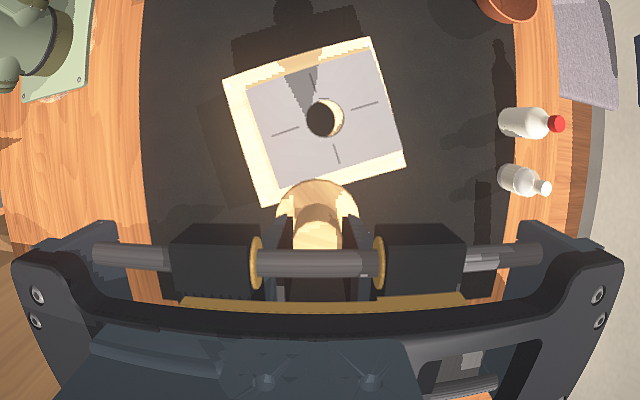

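The pin is held upright at (318,216). The template hole is centred near (325,118), with a bright plywood crescent on its right, so the jig's hole lies further toward -x. The jig board's corners are at about (222,80), (371,37), (406,166) and (262,207). Fitting the jig outline now.

Run:
```python
from h import *
TK=wcam(); p,d=optics.grab_frame("wrist")
M={}
for o,z in (("jig",75),("template",81)):
    R=optics.silhouettes("wrist",o)
    if not R: print(o,"none"); continue
    m=R[0]["mask"].astype(np.uint8); M[o]=m; print(o,R[0]["conf"],m.sum())
m=sum(M.values())>0; m=cv2.morphologyEx(m.astype(np.uint8),cv2.MORPH_CLOSE,np.ones((5,5)))
def rect(m,z):
    c=max(cv2.findContours(m,0,1)[0],key=cv2.contourArea)[:,0]
    P=np.array([wplane(TK,q,z)[:2] for q in c],np.float32); return cv2.minAreaRect(P)
print("union",rect(m,75))
if "template" in M: print("templ",rect(M["template"],81))
c=np.array([wplane(TK,q,75)[:2] for q in [(222,80),(371,37),(406,166),(262,207)]])
print("corners",c.round(1),c.mean(0),np.linalg.norm(c-np.roll(c,-1,0),axis=1))
# depth-based: dark through-hole & template hole
T,K=TK
g=p.astype(int).sum(2)
sub=slice(90,146),slice(296,352)
ys,xs=np.nonzero(g[sub]<190); 
lab=cv2.connectedComponentsWithStats((g[sub]<190).astype(np.uint8)); 
i=1+np.argmax(lab[2][1:,4]); print("dark",lab[2][i],lab[3][i]+[296,90])
big=cv2.resize(p[60:180,250:400],None,fx=5,fy=5,interpolation=cv2.INTER_CUBIC)
cv2.imwrite("pics/w3.png",big[:,:,::-1])
```

```text
jig 0.91 6190
template 0.68 13185
union ((505.2222900390625, -193.77059936523438), (191.7643280029297, 170.34259033203125), 16.400928497314453)
templ ((517.2363891601562, -191.09286499023438), (162.10073852539062, 131.06280517578125), 18.523494720458984)
corners [[ 391.2 -140.3]
 [ 574.8  -87.3]
 [ 621.3 -248.5]
 [ 439.3 -302.3]] [ 506.65652488 -194.60268443] [191.06538551 167.82255381 189.71203999 168.9464124 ]
dark [23 13 12  9 13] [324.76923077 106.07692308]
```

View pics/w3.png

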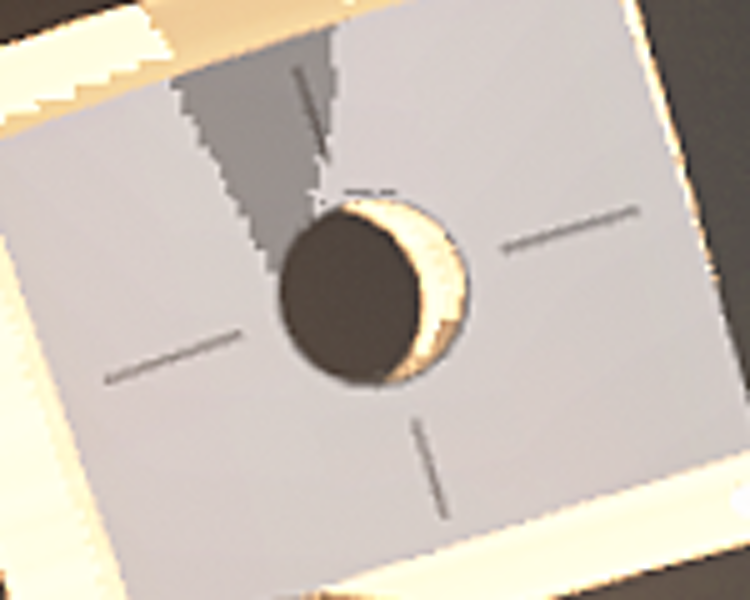

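The jig centre is at about (505.5,-194.3). The template hole is at (517,-191), 12 mm off, which matches the brief. Moving the pin over the jig hole and lowering it to the contact height.

Request:
send_rows(targets=[[[0,0,0,-0.005,0.12,0,1],[0,0,0,-0.005,0.15,0,1],[0,0,0,-0.004,0.1,0,1],[0,0,0,0,0,-0.1,1],[0,0,0,0,0,-0.15,1],[0,0,0,0,0,-0.15,1],[0,0,0,0,0,-0.05,1],[0,0,0,0,0,0,1]]], grip_force=58)

```text
time_s: 6.85
ee_pos: [505.5, -195.5, 163.4]
ee_rot: [-179.8, -0.1, 90.0]
force: [-0.3, -0.2, -0.6]
gripper_width: 27.9
gripper_force: 58.0
```

Request:
send_rows(targets=[[[0,0,0,0,0,-0.04,1],[0,0,0,0,0,-0.04,1],[0,0,0,0,0,-0.04,1],[0,0,0,0,0,-0.03,1],[0,0,0,0,0,-0.03,1],[0,0,0,0,0,-0.03,1]]])

```text
time_s: 7.45
ee_pos: [510.1, -196.5, 124.1]
ee_rot: [179.5, 0.1, 90.0]
force: [6.3, 0.8, -0.3]
gripper_width: 27.7
gripper_force: 58.0
```

Request:
send_rows(targets=[[[0,0,0,-0.02,0,-0.005,1],[0,0,0,-0.01,0.005,-0.02,1],[0,0,0,0,0,-0.03,1],[0,0,0,0,0,-0.02,1],[0,0,0,0,0,-0.02,1],[0,0,0,0,0,0,1]]])

```text
time_s: 8.05
ee_pos: [499.7, -194.9, 102.7]
ee_rot: [-179.9, -0.0, 90.0]
force: [4.1, 0.4, -1.8]
gripper_width: 28.0
gripper_force: 58.0
```

Request:
send_rows(targets=[[[0,0,0,0.02,0,0,1],[0,0,0,0.015,0,-0.01,1],[0,0,0,0,0,-0.015,1],[0,0,0,0,0,-0.015,1],[0,0,0,0,0,0,1]]])

```text
time_s: 8.55
ee_pos: [505.3, -194.7, 98.2]
ee_rot: [-179.8, -0.0, 90.0]
force: [-7.4, 2.9, 20.0]
gripper_width: 28.0
gripper_force: 58.0
```

Request:
send_rows(targets=[[[0,0,0,0,0,0.005,-0.2],[0,0,0,0,0,0,-0.2],[0,0,0,0,0,0,-0.2],[0,0,0,0,0,0,-0.2],[0,0,0,0,0,0.03,-0.2],[0,0,0,0,0,0.1,-0.2],[0,0,0,0,0,0.2,-0.2],[0,0,0,0,-0.2,0.2,-0.2],[0,0,0,0,-0.2,0.2,-0.2],[0,0,0,0,0,0,-0.2],[0,0,0,0,0,0,-0.2]]])

```text
time_s: 9.65
ee_pos: [507.3, -266.2, 233.8]
ee_rot: [179.9, 0.0, 89.9]
force: [-0.7, -0.9, -0.7]
gripper_width: 54.9
gripper_force: 0.0
```

Run:
```python
from h import *
TK=wcam(); s=env.state(); print(np.round(s["ee_pos"],1),s["time_s"])
o=[]
p,d=optics.grab_frame("wrist")
for r in optics.place_of("wrist","pin")[:2]: print("pin",round(r["conf"],2),np.round(wplane(TK,r["at"],81),1))
for r in optics.silhouettes("wrist","template")[:1]:
    c=max(cv2.findContours(r["mask"].astype(np.uint8),0,1)[0],key=cv2.contourArea)[:,0]
    print("templ",cv2.minAreaRect(np.array([wplane(TK,q,81)[:2] for q in c],np.float32)))
a=cv2.resize(p[60:220,210:420],(394,300),interpolation=2)
p2,d2=optics.grab_frame("side"); b=cv2.resize(p2[100:200,320:430],(394,358),interpolation=2)
p3,d3=optics.grab_frame("scene"); c=cv2.resize(p3[170:290,170:300],(325,300),interpolation=2)
o=np.zeros((600,790,3),np.uint8); o[:300,:394]=a; o[:358,396:]=b; o[300:,:325]=c
cv2.imwrite("pics/end.png",o[:,:,::-1])
# handle top / collar heights
for n,dd,(y0,y1,x0,x1) in (("scene",d3,(180,250,200,280)),("side",d2,(105,165,335,405))):
    Z=np.array([[world(n,(x,y),dd[y,x]) for x in range(x0,x1)] for y in range(y0,y1)]).reshape(-1,3)
    r=np.hypot(Z[:,0]-505.5,Z[:,1]+194.3); 
    h=Z[(r<13)&(Z[:,2]>110)]; k=Z[(r>19)&(r<27)]; t=Z[(r>36)&(r<55)]
    print(n,"top",np.percentile(h[:,2],90).round(1),"collar",np.median(k[:,2]).round(1),"templ",np.median(t[:,2]).round(1),"ctr",h.mean(0).round(1))
```

```text
[ 507.3 -266.2  233.8] 9.65
pin 0.95 [ 505.  -194.3   81. ]
templ ((502.21392822265625, -193.5294952392578), (161.0223388671875, 130.78485107421875), 18.394315719604492)Traceback (most recent call last):
  File "<stdin>", line 16, in <module>
  File "h.py", line 4, in world
    c=optics.camera_info(cam); K=np.array(c["camera_matrix"]); R=np.array(c["R"]); t=np.array(c["t"])
ValueError: time passes only in moves, steps and waits
```

View pics/end.png

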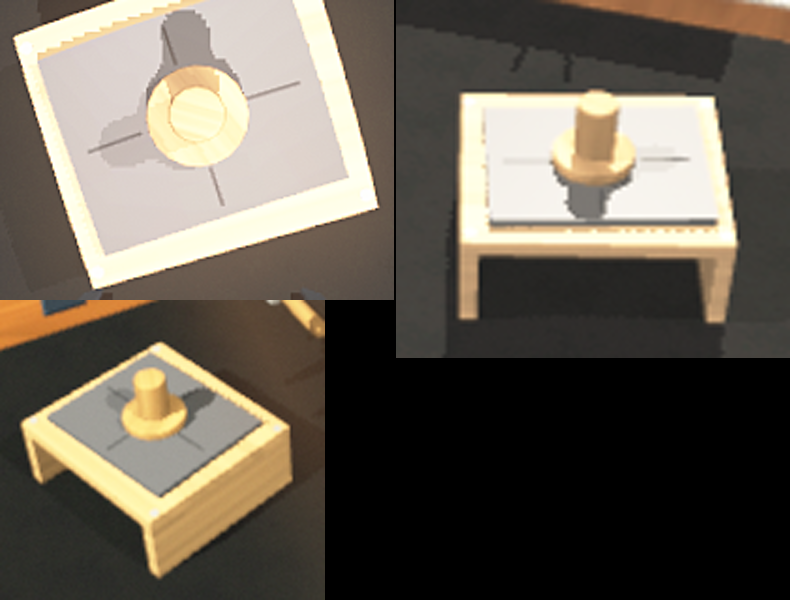

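The views show the pin upright in the jig with its collar flat on the template. The pin is at (505,-194). The template is now centred at (502,-194.5 ± 1), within the pin's clearance, and the gripper is clear. Handing in.

```bash
python3 -c "
from workcell import env
print(env.job_done())"
```

```text
the job is handed in; nothing more can be done
None
```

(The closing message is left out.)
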